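Isolate and rock out a plug-in module

ROBOT

A 7-joint arm with a two-finger parallel gripper is mounted at the origin on a cart in front of the work surface, level with it; the furniture and walls round the work are solid. World frame = base frame: x ahead of the robot, y to its left, z up, the work surface at z = 0. Lengths are in m, angles in rad, forces in N, time in s.
With the tool pointing down it reaches from about 0.375 to 0.925 m from the base axis. Payload 3.1 kg.
Tool frame: the origin (TCP) lies midway between the tips of the shut fingers; the grasp point (between the pads) lies behind it (robot.grip_depth is the z of the grasp point in the tool frame, in m); z points along the fingers, y is the line along which they close (so a half turn about z gives the same grasp; the last joint's range is limited). The gripper opens to 85 mm and grips with 20 to 120 N. Pads are 22 mm wide; open, the fingers measure 114 mm over their backs; the gripper's body (76 mm by 85 mm) begins 54 mm behind the grasp point. The pads swing forward as they close: fully open they stand 13 mm farther back than shut.
Start: joints at [-1.374, 0.383, 0.044, 1.598, -0.018, 1.161, -0.05], TCP at [0.189, 0.622, 0.231] pointing down, gripper open.
Joint ranges: [-2.61, 2.61], [-0.41, 2.15], [-1.48, 1.57], [0, 2.5], [-1.57, 4.71], [0.05, 1.97], [-2.85, 2.85]. Speed limits (rad/s): [2.79, 2.79, 3.14, 3.14, 3.14, 3.14, 3.14].

INTERFACE

Orientations are given as a rotation vector (axis times angle).
In Python, from plant import robot, snapshot, ticket gives the robot as it stands. The module is installed in compiled form; this text tells all that it offers.
- The arm moves only by the shell command python3 -m creep 'ROWS' [FORCE]. ROWS is JSON, a list of rows, each a list of 3 entries, a list of its own where there are three numbers: the shift along the tool's x, y, z in mm, then the turn about the tool's z in rad, then the finger opening in mm, from 0 to 85.4. A call has 1 to 20 rows; each row shifts and turns the commanded pose from where the row before left it, along the tool's axes as they then stand; what a row does not reach is not made up. A row lasts 1/12 s, in which the tool goes at most 41.7 mm and 7.16 degrees, less where a joint would pass 70% of its speed; a pose out of reach is approached as far as the arm can. A call with a gripper value outside its range is refused whole. The fingers move at their own pace and stop on an object; FORCE is the grip in N (left out, the last holds). Time passes only in rows, so rows that do not move let the fingers close. It gives the time, the measured TCP pose, the force, the opening and the grip force at its end, in the units of the state.
- robot.observe(): the state, without advancing time (a new reading comes with each control period).
- snapshot(name): name is "scene" or "top" or "wrist"; returns a dict with "pixels" (480x640x3 uint8, red, green, blue), "mtx" (3x3 intrinsics, pixels), "xyz" and "orientation" of the camera in the world; the wrist camera has in their place "T_tool_cam" (4x4, takes a point from camera to tool coordinates, whose origin is the TCP and whose axes are the flange's). Camera axes: x right, y down, z forward; pixel columns grow to the right and rows downward; lengths in m; the calibration is good to about 2 mm. A picture is of the moment at which its call begins: read the wrist's pose just before it. There is no depth.
- ticket.close_job(): hands the job in; it is judged then, once.
The state is a dict: "time": time; "joint_pos": joint angles; "joint_vel": joint speeds; "effort": joint torques, N m; "tcp_pos": TCP position; "tcp_rot": TCP orientation; "force": force on the tool from outside, world axes, zero at the start; "moment": the same for the moment, N m; "grip_width": finger opening in m; "grip_force": force on a finger pad.
Only numpy, scipy, OpenCV 4.12 (cv2) and the standard library are available. Lean on these libraries where they do the work, as an engineer would, in place of code of your own. Each camera call takes 0.05 s, during which the arm holds its last target. There are 200 camera calls.

TASK

Swing the holder's ball-ended lever until it stands upright and leave it so. Then pinch the plug-in module by its upright grip and rock it towards one clip, then the other, so that its lugs work the two stiff clips open one at a time; do not haul it straight up. Finish while holding the freed module upright over its seat, its foot two or three centimetres above the top of the seat, with the things around left alone.

Things in the scene. Friction and masses are not known exactly. Their poses are not given: they have to be found in the camera images.
- holder: Fixed grey base plate, 240 (x) x 130 (y) x 12 mm; origin at the centre of its underside on the worktop; +x points from the lever end to the module end, +y to its left. Lever bracket at x = -65 mm; seat at x = +50 mm, between two dark steel cheeks that run along y, 15 to 28 mm either side of the seat centre in x, with small end stops on top
- seat (a point): Centre of the seat's floor, on the plate's top (12 mm above the worktop), axes as the holder's. The cheeks' tops are 14 mm and their end stops 19 mm above this point
- module: Loose plug-in module, about 0.2 kg, 78 mm tall, axes as the holder's when home; origin under the centre of its foot (at the seat point when home). Aluminium foot 26 (x) x 40 (y) mm with a lug sticking out to y = +30 and -30 mm (18 mm wide, top at z = 6 mm). Grey body 52 x 44 mm up to z = 42 mm, black upright grip above it. Up to 2 mm of play in the seat
- module_grip (a point): Middle of the module's black upright grip, 60 mm above the module's origin; the grip is 40 (x) x 20 (y) mm, from z = 42 to 78 mm above the origin; pinch it across its 20 mm, along y
- edge_left (a point): Lower edge of the module's shoulder at its +y end: y = +30 mm, z = 14 mm from the module's origin. The shoulders, 60 mm long in y, rest on the seat's cheeks; when the -y side is lifted the module pivots here
- edge_right (a point): The same at the -y end, y = -30 mm; when the +y side is lifted the module pivots here
- lever (a joint): Isolating lever, rad: 0 = upright; negative leans towards the holder's -x, positive towards +x (-1 to 1). Hinge along the holder's y, at x = -65 mm, 30 mm above the worktop. Friction keeps it where it is left; about 2 N at the ball moves it
- lever_ball (a point): Centre of the lever's black ball, 26 mm in diameter, 75 mm from the hinge
- clip_left (a joint): Steel clip at the +y side of the seat, rad: 0 = closed, its round nose over the module's +y lug; 1.1 = swung fully up and outward. Stiff (about 10 N at the nose), stays where it is left. Lifting the +y side of the module 9 to 10 mm (tilt 9 to 10 degrees about the -y shoulder edge) swings it to about 0.6, where it has let go of the lug
- clip_right (a joint): The same clip on the -y side of the seat, over the -y lug; opened by lifting the -y side of the module, pivoting on the +y shoulder edge
- dsub_plug: Beige plug, 42 x 76 x 16 mm, lying to the left (+y) of the holder; leave alone. Origin under its centre
- eraser: White eraser, 19 x 52 x 10 mm, to the left of the holder; leave alone. Origin under its centre
- screw_box: Blue box with a pale lid, 75 x 120 x 30 mm, to the right (-y) of the holder; leave alone. Origin under its centre
- cutters_1: Black-handled side cutters, 49 x 105 x 11 mm, to the right of the holder; leave alone. Origin under its centre
Mind the look-alikes: they are no part of the job. Of the things like the module, leave any that is blue, green or pink; of the rest the smaller one is meant.

How it is judged:
By the outcome, as a careful person would: the job done as asked, in the order asked, and still so for the second after the job is handed in, while the arm keeps its last pose, push and grip.
It also fails if it takes over 51 s, if anything falls off the work surface, if the arm or the gripper's body presses on something with over 40 N, if the wrist force passes 120 N, or if a joint passes its speed limit or range.

## Working session

There is one attempt and no reset: what is moved stays moved. The work goes in short steps, Python scripts to look and compute and a shell command to move; the robot and the scene stay as the last step left them, time stands still between calls to the robot, and variables do not carry over. Pictures are saved under pics/ and viewed, at most 10 in all, crops included, and the job is handed in when it is done.

```bash
mkdir -p pics; python3 - <<'E'
from plant import robot,snapshot
import cv2,json
s=robot.observe();print({k:s[k] for k in("time","tcp_pos","tcp_rot","force","grip_width")},robot.grip_depth)
for n in("scene","top"):
    d=snapshot(n);cv2.imwrite(f"pics/{n}0.png",d["pixels"][:,:,::-1]);print(n,d["mtx"],d["xyz"],d["orientation"])
E
```

```text
{'time': 0.0, 'tcp_pos': array([0.18856734, 0.62102644, 0.22985648]), 'tcp_rot': array([-0.46116539, -3.10731206,  0.0042388 ]), 'force': array([-0.44864368, -0.10625854,  0.6989271 ]), 'grip_width': 0.08555518944489178} -0.0187
scene [[450.7649977    0.         320.95185833]
 [  0.         450.7649977  237.98779293]
 [  0.           0.           1.        ]] [0.22396223 0.63762958 0.42936407] [-0.68375621  2.32322475 -1.5264926 ]
top [[616.34953269   0.         316.22381852]
 [  0.         616.34953269 233.77823162]
 [  0.           0.           1.        ]] [ 0.56330855 -0.04211909  1.33263427] [-2.1933331   2.19643572 -0.04051722]
```

View pics/scene0.png

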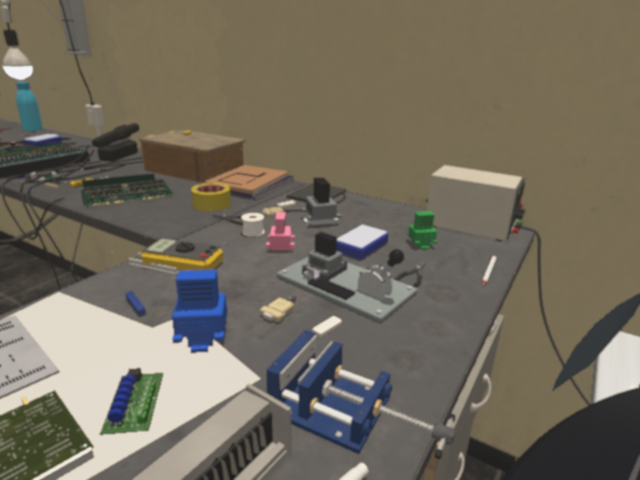

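View pics/top0.png

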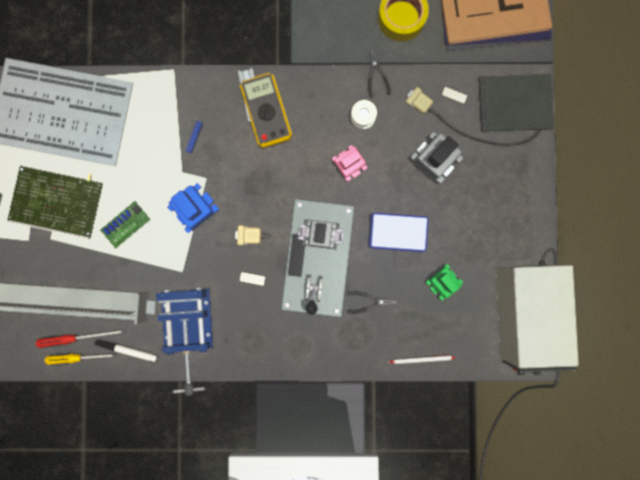

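The scene view shows the holder at about (345,280), with the ball at (396,257) and the module at (325,255). In the top view the plate is centred near (318,258). The module's grip is at (322,233) and the ball at (311,308), so the lever leans towards -x. The large dark module at (437,157) is a look-alike.

```bash
cat > h.py <<'E'
import numpy as np,cv2
from scipy.spatial.transform import Rotation as R
from plant import robot,snapshot
def ray(d,uv):
    v=R.from_rotvec(d["orientation"]).apply(np.linalg.inv(d["mtx"])@[*uv,1]);return np.array(d["xyz"]),v
def onz(d,uv,z):
    o,v=ray(d,uv);return o+v*(z-o[2])/v[2]
def tri(d1,a,d2,b):
    o1,v1=ray(d1,a);o2,v2=ray(d2,b)
    t=np.linalg.lstsq(np.c_[v1,-v2],o2-o1,rcond=None)[0]
    p,q=o1+v1*t[0],o2+v2*t[1];return (p+q)/2,np.linalg.norm(p-q)
E
python3 - <<'E'
from h import *
t=snapshot("top");s=snapshot("scene")
im=t["pixels"];hsv=cv2.cvtColor(im,cv2.COLOR_RGB2HSV)
print("plate px",im[250,330],im[215,345],hsv[250,330],"table",im[330,400])
m=(np.abs(im.astype(int)-im[250,330].astype(int)).max(2)<22).astype(np.uint8)
m[:190]=0;m[330:]=0;m[:,:270]=0;m[:,365:]=0
n,l,st,c=cv2.connectedComponentsWithStats(m);k=1+st[1:,4].argmax();m=(l==k).astype(np.uint8)
pts=cv2.findNonZero(m);r=cv2.minAreaRect(pts);box=cv2.boxPoints(r);print(r,box)
w=np.array([onz(t,p,.012) for p in box]);print(w,[np.linalg.norm(w[i]-w[i-1]) for i in range(4)],w.mean(0))
a=im[185:335,265:375];b=s["pixels"][215:325,265:445]
A=cv2.resize(a,None,fx=4,fy=4,interpolation=2);B=cv2.resize(b,None,fx=3,fy=3,interpolation=2)
cv2.imwrite("pics/a.png",A[:,:,::-1]);
cv2.imwrite("pics/b.png",cv2.resize(b,None,fx=4.4,fy=4.4,interpolation=2)[:,:,::-1])
def blob(d,x0,y0,x1,y1,th):
    g=d["pixels"][y0:y1,x0:x1].max(2);n,l,st,c=cv2.connectedComponentsWithStats((g<th).astype(np.uint8))
    k=1+st[1:,4].argmax();print(st[k]+[x0,y0,0,0,0]);return c[k]+[x0,y0]
bt=blob(t,300,296,324,320,50);bs=blob(s,384,244,408,270,45);print("ball",bt,bs,tri(t,bt,s,bs))
E
```

```text
plate px [175 185 177] [176 186 180] [ 66  14 185] table [102 102  98]
((317.84613037109375, 257.73077392578125), (58.66843032836914, 110.1428451538086), 7.125016689300537) [[281.90765 308.73846]
 [295.5692  199.44617]
 [353.7846  206.72308]
 [340.12305 316.01538]]
[[ 0.46253289  0.04173476  0.012     ]
 [ 0.69654449  0.01263203  0.012     ]
 [ 0.68060343 -0.11246068  0.012     ]
 [ 0.44701282 -0.08242821  0.012     ]] [np.float64(0.1251291979990584), np.float64(0.23581432686674883), np.float64(0.1261043338974997), np.float64(0.23551332279365586)] [ 0.57167341 -0.03513053  0.012     ]
[308 310   2   2   2]
[389 253  14  12 101]
ball [308.5 310.5] [394.87128713 258.66336634] (array([ 0.46790805, -0.01554546,  0.09274101]), np.float64(0.005955106417336413))
```

View pics/a.png

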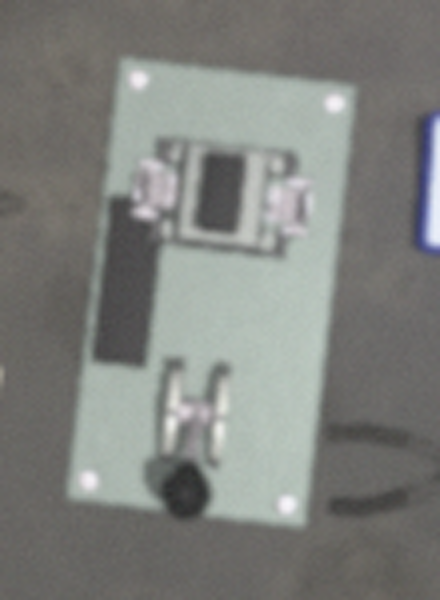

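View pics/b.png

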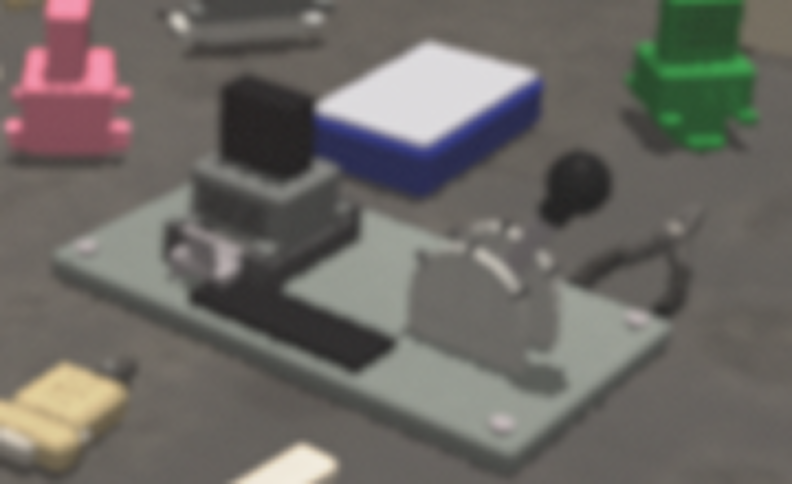

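In the crops, the ball is centred at top (311.5,307.5) and scene (396.4,256.6). The grip's top is centred at about (320,232.5) in the top view, and both clips are closed.

```bash
python3 - <<'E'
from h import *
t=snapshot("top");s=snapshot("scene")
b,e=tri(t,(311.5,307.5),s,(396.4,256.6));c=np.array([.5717,-.0351]);y=np.radians(-7.1)
X=np.array([np.cos(y),np.sin(y)]);Y=np.array([-X[1],X[0]])
l=np.array([(b[:2]-c)@X,(b[:2]-c)@Y]);print("ball",b,e,l,"th",np.arctan2(l[0]+.065,b[2]-.03),np.hypot(l[0]+.065,b[2]-.03))
g=onz(t,(320.2,232.5),.09)[:2];print("grip",g,(g-c)@X,(g-c)@Y)
print("seat",c+.05*X,"hinge",c-.065*X)
T=R.from_rotvec(robot.observe()["tcp_rot"]).as_matrix();print(T.round(3))
# desired tool: z down, y along +-Y ; turn about tool z
for sgn in(1,-1):
    D=np.c_[np.r_[-sgn*X*-1*1,0],np.r_[-sgn*Y,0],[0,0,-1]]
    D=np.c_[np.cross(D[:,1],D[:,2]),D[:,1],D[:,2]];print(sgn,D.round(3),R.from_matrix(T.T@D).as_rotvec())
print(robot.observe()["joint_pos"])
E
```

```text
ball [ 0.47126745 -0.02264568  0.09293047] 0.00027301260476294333 [-1.01201804e-01 -5.47974587e-05] th -0.5220346650815314 0.07260037888531311
grip [ 0.62162714 -0.04034649] 0.05019276931174927 0.0009648126553888509
seat [ 0.6213166  -0.04128007] hinge [ 0.50719842 -0.0270659 ]
[[-0.957  0.29  -0.   ]
 [ 0.29   0.957 -0.001]
 [-0.    -0.001 -1.   ]]
1 [[ 0.992 -0.124  0.   ]
 [-0.124 -0.992  0.   ]
 [ 0.     0.    -1.   ]] [-9.08925339e-05  1.40923759e-03  2.97082608e+00]
-1 [[-0.992  0.124  0.   ]
 [ 0.124  0.992  0.   ]
 [ 0.     0.    -1.   ]] [-9.46411002e-04 -6.10412997e-05 -1.70766247e-01]
[-1.37381382  0.38324154  0.04386787  1.59846245 -0.01791489  1.16122771
 -0.04986277]
```

```bash
python3 -m creep '[[[0,0,0],-0.085,85],[[0,0,0],-0.086,85],[[-20,-33,0],0,85],[[-20,-33,0],0,85],[[-20,-33,0],0,85],[[-20,-33,0],0,85],[[-20,-33,0],0,85],[[-20,-33,0],0,85],[[-20,-33,0],0,80],[[-20,-33,0],0,80],[[-20,-33,0],0,80],[[-20,-33,0],0,70],[[-20,-33,0],0,70],[[-20,-33,0],0,70],[[-20,-33,0],0,60],[[-20,-33,0],0,60],[[-20,-33,0],0,60],[[-20,-33,0],0,60],[[-20,-33,0],0,60],[[-20,-33,0],0,60]]' 30
cat >> h.py <<'E'
c=np.array([.5717,-.0351]);_y=np.radians(-7.1)
X=np.array([np.cos(_y),np.sin(_y)]);Y=np.array([-X[1],X[0]])
def where():
    o=robot.observe();p=o["tcp_pos"];T=R.from_rotvec(o["tcp_rot"]).as_matrix();q=p[:2]-c
    F=o["force"];print("t %.2f holder xyz mm"%o["time"],np.round([q@X*1e3,q@Y*1e3,p[2]*1e3],1),"yawerr %.4f tilt"%np.arctan2(T[:2,1]@-X,T[:2,1]@Y),(T[:2,2]).round(3),"F",np.round([F[:2]@X,F[:2]@Y,F[2]],1),"w %.1f gf %.1f"%(o["grip_width"]*1e3,o["grip_force"]))
E
python3 -c "from h import *;where()"
```

```text
time: 1.97
tcp_pos: [0.4732, -0.0137, 0.2317]
tcp_rot: [0.194, 3.135, 0.002]
force: [2.0, 0.9, -0.9]
grip_width: 0.0599
grip_force: 0.0
t 1.97 holder xyz mm [-100.4    9.   231.7] yawerr 0.0003 tilt [0.001 0.001] F [ 1.9  1.1 -0.9] w 59.9 gf 0.0
```

```bash
python3 -m creep '[[[1.5,-9,20],0,60],[[0,0,30],0,60],[[0,0,30],0,60],[[0,0,30],0,55],[[0,0,30],0,50],[[0,0,15],0,50],[[0,0,0],0,50]]' 
python3 - <<'E'
from h import *
where();d=snapshot("wrist");cv2.imwrite("pics/w1.png",d["pixels"][:,:,::-1])
E
```

```text
time: 2.55
tcp_pos: [0.4666, -0.0208, 0.0729]
tcp_rot: [-0.194, -3.128, 0.004]
force: [-0.6, -0.8, -0.3]
grip_width: 0.0499
grip_force: 0.0
t 2.55 holder xyz mm [-106.1    1.2   72.9] yawerr 0.0003 tilt [-0.008 -0.002] F [-0.5 -0.8 -0.3] w 49.9 gf 0.0
```

View pics/w1.png

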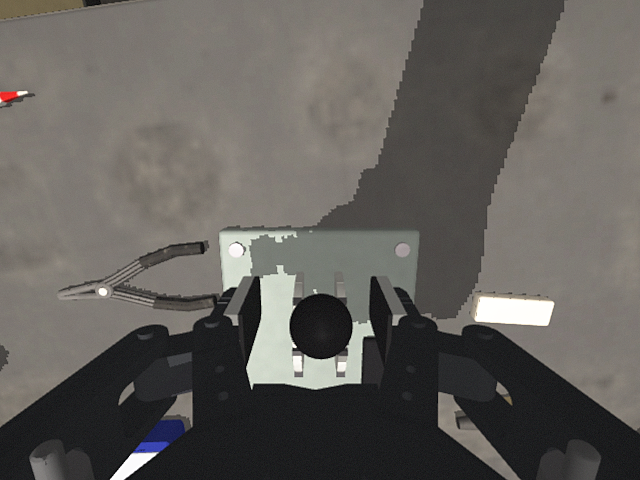

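The ball, at (321,327), sits centred between the open pads.

```bash
python3 -m creep '[[[0,0,0],0,45],[[0,0,0],0,45]]' >/dev/null
python3 - <<'E'
from h import *
where();o=robot.observe();d=snapshot("wrist");im=d["pixels"][280:375,280:365].max(2)
n,l,st,ce=cv2.connectedComponentsWithStats((im<60).astype(np.uint8));print(st[1:][st[1:,4]>200],ce[1:][st[1:,4]>200]+[280,280])
T=d["T_tool_cam"];M=R.from_rotvec(o["tcp_rot"]).as_matrix()
v=M@T[:3,:3]@np.linalg.inv(d["mtx"])@[321,327,1];q=M@T[:3,3]+o["tcp_pos"]
for z in(.092,.095): p=q+v*(z-q[2])/v[2];print(z,(p[:2]-c)@X,(p[:2]-c)@Y)
E
```

```text
t 2.77 holder xyz mm [-100.9    2.1   77.8] yawerr 0.0002 tilt [0.003 0.001] F [ 0.5 -1.   0.1] w 45.3 gf 0.0
[[   9    0   61   61 3069]
 [  79   45    6   50  239]] [[318.66438579 309.46757902]
 [362.06276151 351.27196653]]
0.092 -0.0913222261200966 0.005422021004360323
0.095 -0.09317760716320349 0.005355009126422764
```

```bash
python3 -m creep '[[[1,-2,1],0,40],[[0,0,0],0,30],[[0,0,0],0,20],[[0,0,0],0,20],[[0,0,0],0,20],[[0,0,0],0,20]]' 25 >/dev/null; python3 -c "from h import *;where()"
```

```text
t 3.32 holder xyz mm [-103.     3.4   76.7] yawerr 0.0020 tilt [0.001 0.005] F [-2.2  5.   6.6] w 24.4 gf 24.1
```

```bash
python3 -m creep '[[[-2.9,2,-1.5],0,20],[[-2.9,0,-1.5],0,20],[[-3,0,-1.3],0,20],[[-3,0,-1.2],0,20],[[-3.1,0,-1],0,20],[[-3.1,0,-1],0,20],[[-3.2,0,-0.7],0,20],[[-3.2,0,-0.7],0,20],[[-3.2,0,-0.4],0,20],[[-3.3,0,-0.4],0,20],[[-3.2,0,-0.2],0,20],[[-3.3,0,-0.1],0,20],[[0,0,0],0,20],[[0,0,0],0,20],[[0,0,0],0,20]]' >/dev/null
python3 - <<'E'
from h import *
where();t=snapshot("top");s=snapshot("scene");a=t["pixels"][185:335,265:375];b=s["pixels"][215:325,265:445]
cv2.imwrite("pics/c.png",np.hstack([cv2.resize(a,(330,450)),cv2.resize(b,(470,450))])[:,:,::-1])
E
```

```text
t 4.57 holder xyz mm [-66.8   3.5  85.3] yawerr 0.0014 tilt [-0.001  0.002] F [-2.5  5.   2.6] w 24.6 gf 24.9
```

View pics/c.png

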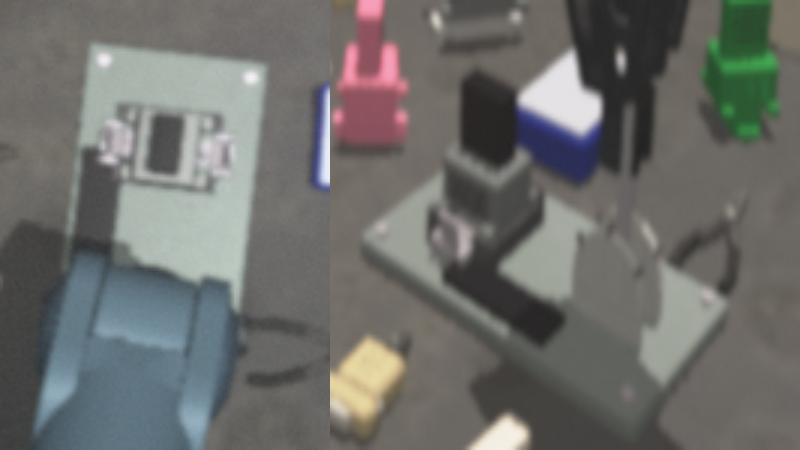

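The lever now looks upright in the pads; I'll release, rise and check it.

```bash
python3 -m creep '[[[0,0,0],0,35],[[0,0,0],0,45],[[0,0,0],0,55],[[0,0,0],0,55],[[0,0,-20],0,55],[[0,0,-30],0,55],[[0,0,-30],0,55],[[0,0,-10],0,55],[[0,0,0],0,55],[[0,0,0],0,55],[[0,0,0],0,55],[[0,0,0],0,55]]' >/dev/null
cat >> h.py <<'E'
def wcam():
    o=robot.observe();d=snapshot("wrist");T=d["T_tool_cam"];M=R.from_rotvec(o["tcp_rot"]).as_matrix()
    d["xyz"]=M@T[:3,3]+o["tcp_pos"];d["orientation"]=R.from_matrix(M@T[:3,:3]).as_rotvec();return d
def hol(p): return np.round([(p[:2]-c)@X*1e3,(p[:2]-c)@Y*1e3,p[2]*1e3],1)
E
python3 - <<'E'
from h import *
where();w=wcam();s=snapshot("scene");b=s["pixels"][190:310,265:445];a=w["pixels"]
print(w["xyz"],w["orientation"])
np.save("w.npy",np.r_[w["xyz"],w["orientation"]]);np.save("wm.npy",w["mtx"])
cv2.imwrite("pics/d.png",np.hstack([cv2.resize(a,(400,300)),cv2.resize(b,(400,300))])[:,:,::-1]);cv2.imwrite("pics/wfull.png",a[:,:,::-1])
E
```

```text
t 5.67 holder xyz mm [-67.7   1.5 173.4] yawerr 0.0002 tilt [-0.004 -0.001] F [-0.  -0.5 -0.9] w 55.1 gf 0.0
[ 0.43653048 -0.0159206   0.31635789] [2.19268277 1.93720748 0.26326138]
```

View pics/d.png

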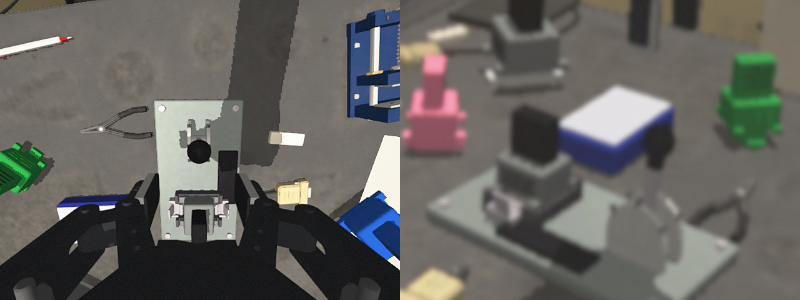

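Wrist view: the ball is at (199,152) in the half picture and the plate screws are at (164,108), (236,108), (166,236) and (235,236). The lever looks about upright in the scene crop, at (659,137).

```bash
python3 - <<'E'
from h import *
w=wcam();s=snapshot("scene");t=snapshot("top")
def dark(d,x0,y0,x1,y1,th):
    g=d["pixels"][y0:y1,x0:x1].max(2);n,l,st,ce=cv2.connectedComponentsWithStats((g<th).astype(np.uint8))
    k=1+st[1:,4].argmax();print(st[k]);return ce[k]+[x0,y0]
bw=dark(w,295,219,342,268,50);bs=dark(s,369,230,396,256,48);print(bw,bs)
p,e=tri(w,bw,s,bs);print("ball",hol(p),e*1e3,"wrist only z=105",hol(onz(w,bw,.105)),"scene",hol(onz(s,bs,.105)))
im=w["pixels"]
for u,v in((164,108),(236,108),(166,236),(235,236)):
    u=int(u*1.6);v=int(v*1.6);g=im[v-12:v+13,u-12:u+13].min(2);ys,xs=np.where(g>215)
    if len(xs): print(len(xs),hol(onz(w,(xs.mean()+u-12,ys.mean()+v-12),.013)))
a=t["pixels"]
for u,v in((299.5,204.5),(348.5,211),(287,305),(336.5,311)):
    u=int(u);v=int(v);g=a[v-4:v+5,u-4:u+5].min(2).astype(int);ys,xs=np.where(g>205)
    if len(xs):print("top",len(xs),hol(onz(t,(xs.mean()+u-4,ys.mean()+v-4),.013)))
E
```

```text
[   5    4   38   38 1145]
[  6  11  12  15 139]
[318.39825328 241.67248908] [380.60431655 247.43884892]
ball [-70.8   4.4 102.4] 0.8904917302858234 wrist only z=105 [-71.2   4.5 105. ] scene [-74.2   9.4 105. ]
92 [-107.6  -49.3   13. ]
45 [109.9 -48.8  13. ]
41 [109.5  58.4  13. ]
top 14 [108.1  53.5  13. ]
top 17 [108.2 -52.1  13. ]
```

The ball is at -72 mm against the hinge at -65, about 0.1 rad short, because I gripped it off-centre. The frame is also about (+1,+4) mm off in robot terms. I'll re-grip it centred and finish the swing.

```bash
python3 -m creep '[[[3.5,2.5,20],0,50],[[0,0,30],0,50],[[0,0,27],0,50],[[0,0,10],0,50],[[0,0,0],0,50],[[0,0,0],0,50],[[0,0,0],0,40],[[0,0,0],0,30],[[0,0,0],0,20],[[0,0,0],0,20],[[0,0,0],0,20],[[0,0,0],0,20]]' 25 >/dev/null;  python3 -c "from h import *;where()"
```

```text
t 6.92 holder xyz mm [-68.    3.7  90. ] yawerr -0.0004 tilt [ 0.003 -0.   ] F [-0.9 -1.8  6.6] w 24.1 gf 24.5
```

```bash
python3 -m creep '[[[-2,0,0],0,20],[[-2,0,0],0,20],[[-2,0,0],0,20],[[-1.5,0,0],0,20],[[0,0,0],0,20],[[0,0,0],0,20],[[0,0,0],0,20]]' >/dev/null;  python3 -c "from h import *;where()"
```

```text
t 7.50 holder xyz mm [-60.9   3.8  90.3] yawerr -0.0004 tilt [0.002 0.001] F [-2.9 -1.7  8.7] w 24.1 gf 24.6
```

```bash
python3 -m creep '[[[0,0,0],0,35],[[0,0,0],0,45],[[0,0,0],0,55],[[0,0,0],0,55],[[0,0,-20],0,55],[[0,0,-30],0,55],[[0,0,-30],0,55],[[0,0,-10],0,55],[[0,0,0],0,55],[[0,0,0],0,55],[[0,0,0],0,55],[[0,0,0],0,55],[[0,0,0],0,55],[[0,0,0],0,55]]' >/dev/null
cat > chk.py <<'E'
from h import *
where();w=wcam()
def dark(d,x0,y0,x1,y1,th):
    g=d["pixels"][y0:y1,x0:x1].max(2);n,l,st,ce=cv2.connectedComponentsWithStats((g<th).astype(np.uint8))
    k=1+st[1:,4].argmax();print(st[k]);return ce[k]+[x0,y0]
bw=dark(w,290,215,347,275,50);print("ball",bw,hol(onz(w,bw,.105)))
im=w["pixels"]
for x,y in((-108,-50),(-108,58),(109,-49),(109,58)):
    p=np.r_[c+X*x/1e3+Y*y/1e3,.013];q=R.from_rotvec(w["orientation"]).inv().apply(p-w["xyz"]);u,v=(w["mtx"]@(q/q[2]))[:2].astype(int)
    g=im[max(v-14,0):v+15,u-14:u+15].min(2);ys,xs=np.where(g>205)
    if len(xs): print(len(xs),hol(onz(w,(xs.mean()+u-14,ys.mean()+v-14),.013)))
E
python3 chk.py
```

```text
t 8.67 holder xyz mm [-63.    4.1 177. ] yawerr 0.0001 tilt [-0.002 -0.001] F [ 0.3 -1.   0.4] w 54.9 gf 0.0
[   6   11   38   37 1087]
ball [314.46366145 243.94204232] [-64.1   4.4 105. ]
188 [-107.8  -51.8   13. ]
45 [109.8 -48.7  13. ]
46 [109.3  58.1  13. ]
```

Lever upright: the ball is at -65.1 mm in holder x. Now to the module.

```bash
python3 -m creep '[[[-25,0,0],0,55],[[-30,0,0],0,50],[[-30,0,0],0,50],[[-29,0,0],0,45],[[0,0,25],0,45],[[0,0,30],0,45],[[0,0,15],0,45],[[0,0,0],0,45],[[0,0,0],0,45],[[0,0,0],0,45],[[0,0,0],0,45]]' >/dev/null
python3 - <<'E'
from h import *
where();w=wcam();cv2.imwrite("pics/w3.png",w["pixels"][:,:,::-1])
# project predicted grip top corners (robot-frame seat 51,4.5)
for x,y in((31,-5.5),(71,-5.5),(71,14.5),(31,14.5)):
    p=np.r_[c+X*x/1e3+Y*y/1e3,.09];q=R.from_rotvec(w["orientation"]).inv().apply(p-w["xyz"]);print((w["mtx"]@(q/q[2]))[:2].round())
np.save("w.npy",np.r_[w["xyz"],w["orientation"]])
E
```

```text
t 9.63 holder xyz mm [ 53.3   4.2 110.1] yawerr -0.0000 tilt [0.003 0.   ] F [0.1 0.4 0.4] w 45.0 gf 0.0
[294. 235.]
[296. 306.]
[333. 306.]
[334. 235.]
```

View pics/w3.png

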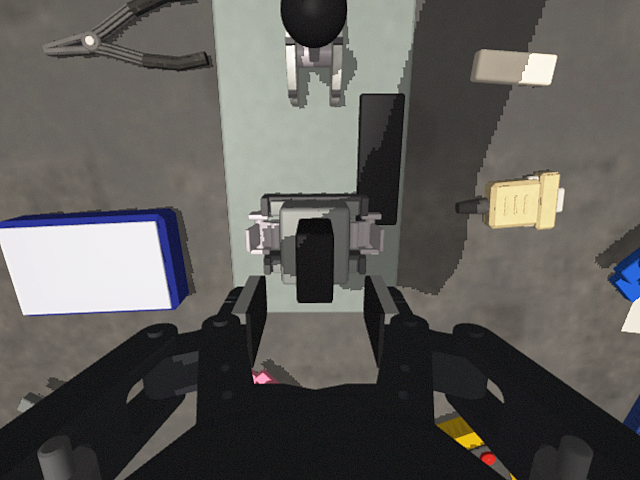

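The grip's top is at columns 296–334 and rows ~235–302, matching the prediction to about 2 mm and centred between the pads.

```bash
python3 -m creep '[[[2.5,0,20],0,45],[[0,0,20],0,45],[[0,0,10],0,45],[[0,0,0],0,45],[[0,0,0],0,45],[[0,0,0],0,45],[[0,0,0],0,35],[[0,0,0],0,25],[[0,0,0],0,15],[[0,0,0],0,15],[[0,0,0],0,15],[[0,0,0],0,15]]' 30 >/dev/null;  python3 -c "from h import *;where()"
```

```text
t 10.68 holder xyz mm [50.3  4.1 59.4] yawerr -0.0001 tilt [ 0.002 -0.   ] F [-0.9  0.3  6.1] w 19.9 gf 32.4
```

```bash
python3 -m creep '[[[0,1,-0.5],0,15],[[0,1,-0.5],0,15],[[0,1,-0.5],0,15],[[0,1,-0.5],0,15],[[0,0.7,-0.4],0,15],[[0,0,0],0,15],[[0,0,0],0,15]]' 20 >/dev/null;  python3 -c "from h import *;where();print(robot.observe()['moment'])"
```

```text
t 11.27 holder xyz mm [49.8  4.8 59.8] yawerr -0.0021 tilt [ 0.001 -0.006] F [ 3.7 -5.7 -3.1] w 19.8 gf 31.2
[-1.68607634 -0.54769135 -0.08212138]
```

```bash
python3 -m creep '[[[0,1,-0.4],0,15],[[0,1,-0.4],0,15],[[0,1,-0.4],0,15],[[0,1,-0.4],0,15],[[0,1,-0.4],0,15],[[0,0,0],0,15],[[0,0,0],0,15],[[0,0,0],0,15]]' 20 >/dev/null;  python3 -c "from h import *;where();print(robot.observe()['moment'])"
```

```text
t 11.93 holder xyz mm [49.4  5.3 60.2] yawerr -0.0040 tilt [ 0.    -0.012] F [  5.  -11.9 -10.5] w 19.3 gf 30.3
[-2.80649505 -1.15850324  0.03503549]
```

```bash
python3 -m creep '[[[0,1,-0.4],0,15],[[0,1,-0.4],0,15],[[0,1,-0.4],0,15],[[0,1,-0.4],0,15],[[0,1,-0.4],0,15],[[0,0,0],0,15],[[0,0,0],0,15],[[0,0,0],0,15]]' 20 >/dev/null;  python3 -c "from h import *;where();print(robot.observe()['moment'])"
```

```text
t 12.60 holder xyz mm [48.3  6.3 61. ] yawerr -0.0059 tilt [-0.002 -0.017] F [  6.6 -14.6 -14.8] w 19.5 gf 31.5
[-3.88472874 -1.19505876  0.10579002]
```

```bash
python3 -m creep '[[[-0.5,1,-0.6],0,15],[[-0.5,1,-0.6],0,15],[[-0.5,1,-0.6],0,15],[[-0.5,1,-0.6],0,15],[[-0.5,1,-0.6],0,15],[[-0.5,1,-0.6],0,15],[[-0.5,1,-0.6],0,15],[[0,0,0],0,15],[[0,0,0],0,15],[[0,0,0],0,15]]' 20 >/dev/null;  python3 -c "from h import *;where();print(robot.observe()['moment'])
s=snapshot('scene');b=s['pixels'][190:310,265:445];cv2.imwrite('pics/e.png',cv2.resize(b,(750,500),interpolation=2)[:,:,::-1])"
```

```text
t 13.43 holder xyz mm [48.1  7.9 62.3] yawerr -0.0083 tilt [-0.01  -0.023] F [  4.1 -20.2 -22.2] w 19.4 gf 41.1
[-5.289745   -0.7820794   0.08138065]
```

View pics/e.png

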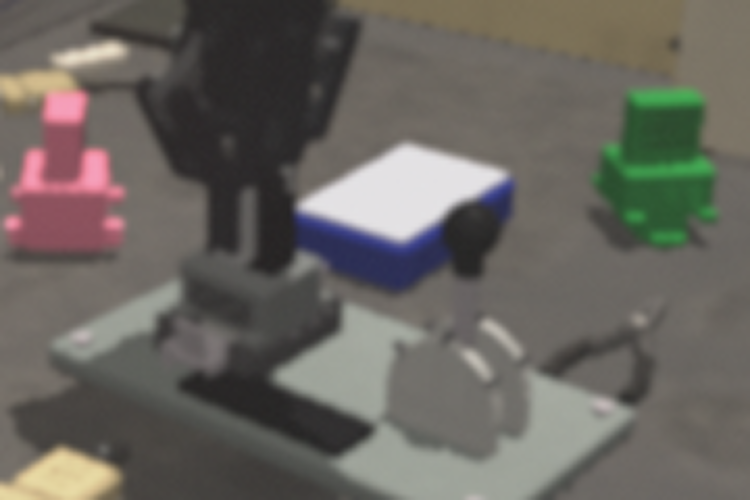

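```bash
python3 -m creep '[[[-0.5,1.5,0.5],0,15],[[-0.5,1.5,0.5],0,15],[[-0.5,1.5,0.5],0,15],[[0,1.5,0.5],0,15],[[0,1.5,0.5],0,15],[[0,1.5,0.5],0,15],[[0,1.5,0],0,15],[[0,1.5,0],0,15],[[0,0,0],0,15],[[0,0,0],0,15],[[0,0,0],0,15]]' 20 >/dev/null;  python3 -c "from h import *;where();print(robot.observe()['moment'])"
```

```text
t 14.40 holder xyz mm [49.2  8.9 62.2] yawerr -0.0135 tilt [-0.014 -0.034] F [ -0.6 -31.2  -7.8] w 19.2 gf 45.1
[-7.68168216  1.12855509  0.27932304]
```

Pinching hard makes the pads resist the tilt. I'll back off, slacken the pinch a little so the grip can pivot, and rock with the fingers higher.

```bash
python3 -m creep '[[[0,-5,0],0,15],[[0,-5,0],0,15],[[0,-5,0],0,15],[[0,-5,0],0,15],[[0,-4,1],0,15],[[0,-3,1],0,15],[[0,0,0],0,15],[[0,0,0],0,15],[[0,0,0],0,18],[[0,0,0],0,21],[[0,0,0],0,23],[[0,0,0],0,25],[[0,0,0],0,25],[[0,0,0],0,25]]' 20 >/dev/null;  python3 -c "from h import *;where();print(robot.observe()['moment'])"
```

```text
t 15.57 holder xyz mm [52.6 10.1 62.8] yawerr -0.0002 tilt [-0.004 -0.001] F [-2.3 -5.7 -3.2] w 25.1 gf 2.3
[-1.02535772  0.61387169 -0.0248727 ]
```

```bash
python3 -m creep '[[[1,0,-1.5],0,25],[[1,0,-1.5],0,25],[[0.5,0,-1],0,25],[[0,1.5,0],0,25],[[0,1.5,0],0,25],[[0,1.5,0],0,25],[[0,1.5,0],0,25],[[0,0,0],0,25],[[0,0,0],0,25]]' >/dev/null;  python3 -c "from h import *;where();print(robot.observe()['moment'])"
```

```text
t 16.32 holder xyz mm [52.1 11.1 68.3] yawerr -0.0029 tilt [ 0.    -0.007] F [  0.  -11.2  -2.8] w 25.1 gf 5.3
[-2.29779574  0.3403668   0.04022655]
```

```bash
python3 -m creep '[[[0,1.5,0],0,25],[[0,1.5,0],0,25],[[0,1.5,-0.3],0,25],[[0,1.5,-0.3],0,25],[[0,0,0],0,25],[[0,0,0],0,25]]' >/dev/null;  python3 -c "from h import *;where()"; python3 -m creep '[[[0,1.5,0],0,25],[[0,1.5,0],0,25],[[0,1.5,-0.3],0,25],[[0,0,0],0,25],[[0,0,0],0,25]]' >/dev/null;  python3 -c "from h import *;where()"
```

```text
t 16.82 holder xyz mm [51.9 12.5 69. ] yawerr -0.0055 tilt [-0.001 -0.012] F [ -1.3 -15.4  -1.9] w 24.8 gf 7.7
t 17.23 holder xyz mm [51.8 14.7 70.4] yawerr -0.0072 tilt [-0.002 -0.014] F [ -3.6 -16.8   4.8] w 24.9 gf 9.0
```

```bash
for i in 1 2; do python3 -m creep '[[[0,0.7,0],0,25],[[0,0.7,0],0,25],[[0,0,0],0,25]]' >/dev/null;  python3 -c "from h import *;where()";done
```

```text
t 17.48 holder xyz mm [51.9 15.9 71.2] yawerr -0.0074 tilt [-0.002 -0.013] F [ -5.3 -17.3   9.1] w 25.2 gf 9.4
t 17.73 holder xyz mm [51.9 16.9 71.8] yawerr -0.0076 tilt [-0.002 -0.013] F [ -6.6 -17.1  11.2] w 25.2 gf 10.0
```

```bash
python3 -c "
from h import *
s=snapshot('scene')['pixels'][225:295,275:365];w=snapshot('wrist')['pixels'];print(w.shape)
a=cv2.resize(s,(450,350),interpolation=2);b=cv2.resize(w[60:360,190:450],(350,404),interpolation=2)
C=np.zeros((600,800,3),np.uint8);C[:350,:450]=a;C[:404,450:]=b;t=snapshot('top')['pixels'][190:300,270:370];C[350:600,:227]=cv2.resize(t,(227,250));cv2.imwrite('pics/f.png',C[:,:,::-1])"
```

```text
(480, 640, 3)
```

View pics/f.png

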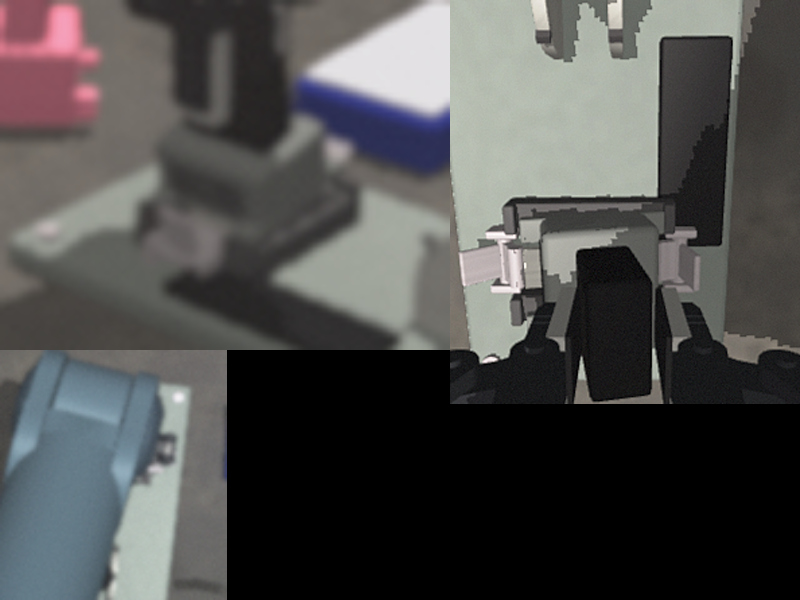

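The wrist crop shows the -y clip (image left, (480,265)) swung well outward. The +y clip at (690,265) is still closed, and the module is tilted towards +y. Now let it back down and rock the other way.

```bash
python3 -m creep '[[[0,-3,0],0,25],[[0,-3,0],0,25],[[0,-3,0],0,25],[[0,-3,0],0,25],[[0,-3,0],0,25],[[0,-3,0],0,25],[[0,-3,0],0,25],[[0,-3,0],0,25],[[0,0,0],0,25],[[0,0,0],0,25],[[0,0,0],0,25]]' >/dev/null;  python3 -c "from h import *;where()";  python3 -m creep '[[[0,-2,0],0,25],[[0,-2,0],0,25],[[0,-2,0],0,25],[[0,-2,0],0,25],[[0,0,0],0,25],[[0,0,0],0,25]]' >/dev/null;  python3 -c "from h import *;where()"
```

```text
t 18.80 holder xyz mm [51.7  6.5 68.5] yawerr 0.0003 tilt [-0.  0.] F [-0.  -0.1  0.3] w 25.1 gf 0.2
t 19.30 holder xyz mm [51.8 -0.7 68.8] yawerr 0.0007 tilt [-0.     0.001] F [-0.   3.   0.9] w 24.7 gf 1.1
```

```bash
python3 -m creep '[[[0,-1.5,0],0,25],[[0,-1.5,0],0,25],[[0,-1.5,0],0,25],[[0,-1.5,0],0,25],[[0,-1.5,0],0,25],[[0,-1.5,0],0,25],[[0,0,0],0,25],[[0,0,0],0,25]]' >/dev/null;  python3 -c "from h import *;where()";  python3 -m creep '[[[0,-1.5,0],0,25],[[0,-1.5,0],0,25],[[0,-1.5,0],0,25],[[0,0,0],0,25],[[0,0,0],0,25]]' >/dev/null;  python3 -c "from h import *;where()"
```

```text
t 19.97 holder xyz mm [52.  -1.4 69. ] yawerr 0.0056 tilt [0.    0.011] F [-2.2 10.8  4. ] w 24.9 gf 5.9
t 20.38 holder xyz mm [52.  -1.7 69.1] yawerr 0.0077 tilt [0.    0.016] F [-1.1 17.4  4.3] w 25.2 gf 8.2
```

```bash
for i in 1 2; do python3 -m creep '[[[0,-1,0],0,25],[[0,-1,0],0,25],[[0,0,0],0,25]]' >/dev/null;  python3 -c "from h import *;where()";done
```

```text
t 20.63 holder xyz mm [52.  -2.  69.3] yawerr 0.0086 tilt [0.    0.018] F [-1.8 18.   5. ] w 25.1 gf 9.1
t 20.88 holder xyz mm [52.  -2.3 69.5] yawerr 0.0095 tilt [0.   0.02] F [-2.6 18.8  6.3] w 25.1 gf 10.0
```

```bash
for i in 1 2 3; do python3 -m creep '[[[0,-1,0],0,25],[[0,-1,0],0,25],[[0,0,0],0,25]]' >/dev/null;  python3 -c "from h import *;where()";done
```

```text
t 21.13 holder xyz mm [52.1 -2.8 69.7] yawerr 0.0104 tilt [0.    0.022] F [-3.  20.4  7.6] w 24.7 gf 10.9
t 21.38 holder xyz mm [52.1 -3.2 70. ] yawerr 0.0112 tilt [0.    0.024] F [-3.8 22.3  9.3] w 25.0 gf 11.7
t 21.63 holder xyz mm [52.2 -3.6 70.3] yawerr 0.0122 tilt [0.    0.026] F [-4.  24.9 10.4] w 25.3 gf 12.6
```

```bash
for i in 1 2 3; do python3 -m creep '[[[0,-1,0],0,25],[[0,-1,0],0,25],[[0,0,0],0,25]]' >/dev/null;  python3 -c "from h import *;where()";done
```

```text
t 21.88 holder xyz mm [52.2 -4.  70.5] yawerr 0.0130 tilt [0.    0.028] F [-4.8 26.3 12.1] w 25.3 gf 13.5
t 22.13 holder xyz mm [52.3 -4.7 70.8] yawerr 0.0138 tilt [0.   0.03] F [-5.4 28.6 14.2] w 24.8 gf 14.4
t 22.38 holder xyz mm [52.4 -5.9 71.6] yawerr 0.0142 tilt [0.    0.031] F [-7.4 27.6 18.8] w 25.0 gf 15.1
```

```bash
for i in 1 2 3; do python3 -m creep '[[[0,-0.7,0],0,25],[[0,-0.7,0],0,25],[[0,0,0],0,25]]' >/dev/null;  python3 -c "from h import *;where()";done
```

```text
t 22.63 holder xyz mm [52.5 -6.6 72. ] yawerr 0.0146 tilt [0.    0.032] F [-7.3 28.9 19.7] w 25.0 gf 15.7
t 22.88 holder xyz mm [52.6 -7.1 72.4] yawerr 0.0151 tilt [0.    0.034] F [-9.  29.9 20.8] w 24.8 gf 16.3
t 23.13 holder xyz mm [52.7 -8.5 73.2] yawerr 0.0152 tilt [0.    0.034] F [-10.6  30.   27.3] w 25.1 gf 16.7
```

```bash
for i in 1 2 3; do python3 -m creep '[[[0,0.3,-1],0,25],[[0,0.3,-1],0,25],[[0,0,0],0,25]]' >/dev/null;  python3 -c "from h import *;where()";done
```

```text
t 23.38 holder xyz mm [ 52.9 -11.9  75.5] yawerr 0.0134 tilt [0.001 0.029] F [-10.8  25.9  26.5] w 25.1 gf 15.6
t 23.63 holder xyz mm [ 54.2 -17.8  77.2] yawerr 0.0090 tilt [0.004 0.021] F [-6.1 18.7 20. ] w 25.2 gf 26.9
t 23.88 holder xyz mm [ 54.  -18.4  77.7] yawerr 0.0081 tilt [0.004 0.019] F [-3.4 16.8 12.4] w 25.2 gf 28.4
```

The +y clip has let go and the module tilted a little far; I'll ease back home.

```bash
python3 -m creep '[[[0,2,0],0,27],[[0,2,0],0,27],[[0,2,0],0,27],[[0,2,0],0,27],[[0,2,0.5],0,27],[[0,2,0.5],0,27],[[0,0,0],0,27]]' >/dev/null;  python3 -c "from h import *;where()";  python3 -m creep '[[[0,2,0.5],0,27],[[0,2,0.5],0,27],[[0,2,0.5],0,27],[[0,2,0.5],0,27],[[0,0,0],0,27],[[0,0,0],0,27]]' >/dev/null;  python3 -c "from h import *;where()"
```

```text
t 24.47 holder xyz mm [ 54.3 -17.2  76.5] yawerr 0.0030 tilt [0.005 0.005] F [-1.7  6.4  9.7] w 27.3 gf 5.3
t 24.97 holder xyz mm [ 53.3 -13.2  72.6] yawerr 0.0002 tilt [0.003 0.   ] F [0.1 3.9 4.9] w 27.0 gf 3.2
```

```bash
python3 -m creep '[[[0,2,0],0,30],[[0,2,0],0,30],[[0,2,0],0,30],[[0,2,0],0,30],[[0,2,0],0,30],[[0,2,0],0,30],[[0,2,0],0,30],[[0,0,0],0,30],[[0,0,0],0,30],[[0,0,0],0,30]]' >/dev/null
python3 - <<'E'
from h import *
where();w=wcam();a=w["pixels"]
# clip outer extents: pinkish light-steel pixels
im=a.astype(int);m=((im[:,:,0]-im[:,:,1])>4)&(im.min(2)>120)
m[:190]=0;m[330:]=0;m[:,:185]=0;m[:,440:]=0
n,l,st,ce=cv2.connectedComponentsWithStats(m.astype(np.uint8));print(st[1:][st[1:,4]>25])
g=a.max(2)<35
for v in (235,245,255,265): 
    x=np.where(g[v,270:370])[0]+270;print(v,x.min() if len(x) else None,x.max() if len(x) else None)
for x,y,z in((31,-5.5,.09),(31,14.5,.09),(31,-5.5,.056),(31,14.5,.056)):
    p=np.r_[c+X*x/1e3+Y*y/1e3,z];q=R.from_rotvec(w["orientation"]).inv().apply(p-w["xyz"]);print((w["mtx"]@(q/q[2]))[:2].round())
cv2.imwrite("pics/g.png",a[:,:,::-1])
E
```

```text
t 25.80 holder xyz mm [51.5  1.5 71.4] yawerr 0.0011 tilt [-0.001  0.001] F [-0.1 -1.3  0.5] w 30.0 gf 0.4
[[241 232  22  12 147]
 [377 233  21   7  92]
 [222 243  25  31 542]
 [243 247  24  31 192]
 [374 247  21  31 157]
 [414 248   4  21  29]]
235 None None
245 None None
255 292 361
265 286 333
[296. 266.]
[346. 266.]
[299. 241.]
[340. 241.]
```

Both clips now look symmetric and swung out, extending to columns 222 and 418 about the centre at 320. The grip still leans about 4 mm to -y, so I'll centre it and pinch.

```bash
python3 -m creep '[[[0.5,1.5,0],0,28],[[0,1.5,1],0,26],[[0,1,2],0,24],[[0,0,2],0,23],[[0,0,2],0,23],[[0,0,0],0,23],[[0,0,0],0,23]]' >/dev/null;  python3 -c "from h import *;where()"; python3 -m creep '[[[0,0,0],0,20],[[0,0,0],0,15],[[0,0,0],0,15],[[0,0,0],0,15],[[0,0,0],0,15]]' 30 >/dev/null;  python3 -c "from h import *;where()"
```

```text
t 26.43 holder xyz mm [53.2  5.6 66.5] yawerr 0.0009 tilt [0.003 0.001] F [-0.6 -0.4  8.1] w 23.0 gf 3.8
t 26.85 holder xyz mm [53.   4.8 65.7] yawerr 0.0005 tilt [0.003 0.   ] F [1.3 0.1 5. ] w 19.5 gf 34.0
```

```bash
python3 -m creep '[[[0,0,-1],0,15],[[0,0,-1],0,15],[[0,0,-1],0,15],[[0,0,-1],0,15],[[0,0,0],0,15],[[0,0,0],0,15]]' 40 >/dev/null;  python3 -c "from h import *;where()"; python3 -m creep '[[[0,0,-1],0,15],[[0,0,-1],0,15],[[0,0,-1],0,15],[[0,0,-1],0,15],[[0,0,0],0,15],[[0,0,0],0,15]]'  >/dev/null;  python3 -c "from h import *;where()"
```

```text
t 27.35 holder xyz mm [51.5  4.8 66.8] yawerr 0.0006 tilt [ 0.001 -0.001] F [ 5.7 -0.5 -6.6] w 19.3 gf 41.0
t 27.85 holder xyz mm [49.1  4.7 71.8] yawerr 0.0003 tilt [-0.005  0.001] F [-0.5 -0.1 -2.7] w 19.8 gf 42.0
```

```bash
python3 -m creep '[[[-1,0,-3],0,15],[[-0.5,0,-3],0,15],[[0,0,-4],0,15],[[0,0,-4],0,15],[[0,0,-4],0,15],[[0,0,-4],0,15],[[0,0,-4],0,15],[[0,0,-4],0,15],[[0,0,-3],0,15],[[0,0,-2],0,15],[[0,0,0],0,15],[[0,0,0],0,15],[[0,0,0],0,15],[[0,0,0],0,15],[[0,0,0],0,15],[[0,0,0],0,15]]'  >/dev/null
python3 - <<'E'
from h import *
where();s=snapshot("scene");w=wcam();t=snapshot("top")
cv2.imwrite("pics/s9.png",s["pixels"][:,:,::-1]);cv2.imwrite("pics/w9.png",w["pixels"][:,:,::-1])
o=np.r_[c+X*.051+Y*.0045,.012]
def proj(d,p):q=R.from_rotvec(d["orientation"]).inv().apply(p-d["xyz"]);return (d["mtx"]@(q/q[2]))[:2]
# home grey body predicted outline in scene if lifted by h
for h in (.035,.04,.045):
    print(h,[tuple(proj(s,o+np.r_[X*x+Y*y,z+h]).round(1)) for x,y,z in((-.026,.022,.042),(.026,.022,.042),(-.026,-.022,.042),(-.026,.03,.014),(-.026,-.03,.014),(-.013,.02,0),(-.013,-.02,0))])
x0,y0=290,205
g=cv2.cvtColor(s["pixels"],cv2.COLOR_RGB2GRAY)[y0:y0+80,x0:x0+70]
for r in range(0,80,3):print(y0+r,' '.join('%3d'%v for v in g[r,::3]))
E
```

```text
t 29.18 holder xyz mm [ 52.7   4.4 107.5] yawerr 0.0001 tilt [-0. -0.] F [-0.5  0.  -0.9] w 19.6 gf 42.0
0.035 [(np.float64(328.6), np.float64(242.9)), (np.float64(307.0), np.float64(235.2)), (np.float64(342.9), np.float64(235.8)), (np.float64(325.5), np.float64(258.1)), (np.float64(344.7), np.float64(247.8)), (np.float64(323.1), np.float64(260.9)), (np.float64(335.9), np.float64(254.0))]
0.04 [(np.float64(328.7), np.float64(240.4)), (np.float64(307.0), np.float64(232.8)), (np.float64(343.0), np.float64(233.3)), (np.float64(325.5), np.float64(255.6)), (np.float64(344.8), np.float64(245.5)), (np.float64(323.2), np.float64(258.5)), (np.float64(336.0), np.float64(251.7))]
0.045 [(np.float64(328.8), np.float64(237.9)), (np.float64(307.1), np.float64(230.4)), (np.float64(343.2), np.float64(230.9)), (np.float64(325.6), np.float64(253.2)), (np.float64(344.9), np.float64(243.1)), (np.float64(323.3), np.float64(256.2)), (np.float64(336.1), np.float64(249.4))]
205 128 117 105 105 107  91  44  44  42  43  43  43  44  42  44  52  91 105 106 104 103 104 103 101
208 104 106 105 104 118 107  48  47
[... 1864 characters left out ...]

265 136 157 160 159 127 114  82  66  60  54  52  61  84  96 100  85  76  95  74 130 164 154 130 116
268 159 154 142 132  92  57  71 110  96  70  82  95  97  89  69  81  82  61  54 135 165 166 167 165
271 149 115  96  95  72  87 105 110 108  99  87  86  72  67  85  66  55  69 130 162 166 167 167 152
274  98  95  95  95  92 105 119 113 112 101  65  58  60  60  54  58 113 154 162 163 165 164 165 139
277  96  96  96  96  96  98  96  94 103  96  58  56  54  54  88 141 160 162 163 162 163 164 164 123
280  86  91  95  95  95  95  78  50  57  50  41  46  45  91 153 161 161 161 161 162 163 164 160 116
283  74  79  82  90  94  95  63  41  40  40  40  39  40  43  66 119 152 160 161 162 161 162 159 112
```

The scene numbers suggest the module hangs higher than planned, at roughly 55 mm. I'll compare corners with the home image before correcting.

```bash
python3 - <<'E'
from h import *
a=cv2.cvtColor(cv2.imread("pics/scene0.png"),6);b=cv2.cvtColor(cv2.imread("pics/s9.png"),6)
cols=range(308,348,3);print("    ",*cols)
for n,g,r0,r1 in(("home",a,248,286),("now",b,222,258)):
    print(n)
    for r in range(r0,r1): print(r,' '.join('%3d'%v for v in g[r,list(cols)]))
E
```

```text
308 311 314 317 320 323 326 329 332 335 338 341 344 347
home
248 104 105  84  37  38  38  38  37  38  39  48  49  48  49
249 103 106  89  38  39  40  38  37  38  41  50  49  48  50
250 103 114  96  42  37  38  37  36  39  47  65  50  50  49
251 105 124  99  58  43  38  38  36  39  57  94  61  49  50
252 105 128 109  84  57  40  38  38  36  70 120  81  49  50
253  99 119 120 111  75  51  40  38  39  87 133  95  52  49
254  92 102 120 127  97  75  50  41  55 110 127  92  57  51
255  91  82 104 125 116 102  69  54  86 125 113  81  69  58
256  98  69  85 108 122 120  92  81 114 123  94  78  85  68
257 109  62  71  88 110 123 114 109 126 106  77  78  97  84
258 114  60  62  72  90 113 125 124 117  86  71  79 100  96
259 112  62  54  63  74  93 116 123  98  75  70  78  96 101
260 109  59  55  56  65  75  95 108  81  71  70  80  94 100
261 108  57  55  55  59  65  78  87  73  71  68  88  94  97
262 105  59  55  54  58  57  72  76  70  70  69  91  88 102
263 110  66  56  55  57  55  70  73  70  71  70  83  76 114
264 114  73  60  55  56  55  69  72  70  70  69  73  71 122
265 117  74  66  60
[... 2704 characters left out ...]
 108  81  79  82  99  78  52  52  57  62
247 110 114 127 124 114  89  81  94 100  62  52  51  52  55
248 109 114 128 131 121 100  91 104 103  55  50  52  51  50
249 108 113 121 131 122 107 103 110 105  54  53  51  51  52
250 108 110 113 122 117 109 109 112 104  56  53  54  51  52
251 108 107 108 121 116 111 110 110  99  58  69  73  54  51
252 106 106 115 138 132 117 110 110  98  69 102 112  71  50
253 105 110 132 152 145 130 102 104 101  85 136 148 109  52
254 106 123 149 150 147 138  87  93 105 101 158 169 138  54
255 115 142 159 150 149 136  71  82 109 112 169 175 143  60
256 133 156 159 157 149 123  71  79 114 119 171 174 131  72
257 151 162 160 158 132 105  76  81 114 121 162 171 118  88
```

The body's top edge rose about 26 px (0.49 px/mm), so h ≈ 53 mm. This agrees with the tips resting on the body top at the pinch. Lowering 11 mm puts the foot about 42 mm above the seat floor, i.e. 23–28 mm above the seat's top.

```bash
python3 -m creep '[[[0.5,0,2],0,15],[[0.5,0,3],0,15],[[0.5,0,3],0,15],[[0,0,2],0,15],[[0,0,1],0,15],[[0,0,0],0,15],[[0,0,0],0,15],[[0,0,0],0,15],[[0,0,0],0,15],[[0,0,0],0,15],[[0,0,0],0,15],[[0,0,0],0,15],[[0,0,0],0,15],[[0,0,0],0,15]]'  >/dev/null
python3 - <<'E'
from h import *
where();s=snapshot("scene");g=cv2.cvtColor(s["pixels"],cv2.COLOR_RGB2GRAY);cols=[311,314,317,320,323]
h=cv2.cvtColor(cv2.imread("pics/scene0.png"),6)
def proj(d,p):q=R.from_rotvec(d["orientation"]).inv().apply(p-d["xyz"]);return (d["mtx"]@(q/q[2]))[:2]
o=np.r_[c+X*.051+Y*.0045,.012]
def edge(i,r0,r1,cs,th):
    out=[]
    for k in cs:
        col=cv2.GaussianBlur(i,(1,3),0)[r0:r1,k].astype(float);m=col.argmax() if 0 else None
        j=[n for n in range(len(col)-1) if col[n]>=th>col[n+1]];out.append(r0+j[0]+(col[j[0]]-th)/(col[j[0]]-col[j[0]+1]) if j else None)
    return np.array(out,float).round(1)
print("left-top edge home",edge(h,255,266,cols,66),"now",edge(g,232,250,cols,66))
for z in(0,.037,.042,.047):
    A=proj(s,o+np.r_[-.026*X+.022*Y,.042+z]);B=proj(s,o+np.r_[.026*X+.022*Y,.042+z]);print(z,[round(A[1]+(k-A[0])*(B[1]-A[1])/(B[0]-A[0]),1) for k in cols])
b=g[225:262,365:400]<48;n,l,st,ce=cv2.connectedComponentsWithStats(b.astype(np.uint8));k=1+st[1:,4].argmax();print("ball",st[k],ce[k]+[365,225])
d=cv2.absdiff(g,h);m=(cv2.GaussianBlur(d,(5,5),0)>30).astype(np.uint8);n,l,st,ce=cv2.connectedComponentsWithStats(m);print(st[1:][st[1:,4]>40])
E
```

```text
t 30.50 holder xyz mm [51.4  4.4 96.8] yawerr 0.0002 tilt [ 0. -0.] F [-0.8  0.1 -1.7] w 19.7 gf 42.0
left-top edge home [256.6 257.6 258.8 260.  261. ] now [237.  237.8 238.7 239.7 240.5]
0 [np.float64(253.5), np.float64(254.7), np.float64(255.8), np.float64(257.0), np.float64(258.1)]
0.037 [np.float64(235.7), np.float64(236.7), np.float64(237.8), np.float64(238.8), np.float64(239.9)]
0.042 [np.float64(233.2), np.float64(234.2), np.float64(235.3), np.float64(236.3), np.float64(237.4)]
0.047 [np.float64(230.7), np.float64(231.8), np.float64(232.8), np.float64(233.8), np.float64(234.9)]
ball [  6  16  13  15 125] [376.832 247.536]
[[ 297    0  112  136 7864]
 [ 307  139   46   71 1984]
 [ 306  191   13   19  129]
 [ 327  212   11   23  167]
 [ 315  218    8    8   52]
 [ 315  233   22   23  298]
 [ 336  235    7    8   44]
 [ 374  247   10   10   52]
 [ 387  249   17   18  213]
 [ 336  252   10   10   66]
 [ 308  255   11    9   74]
 [ 286  269   22   17  172]
 [ 271  283  182  140 5809]
 [ 565  293   75   83 2080]
 [ 331  295   23   11   47]
 [ 381  297   13    8   83]
 [ 553  369   16   20  158]
 [ 520  387  120   93 7524]]
```

```bash
python3 -c "
from h import *
where();from plant import ticket;print(ticket.close_job())"
```

```text
t 30.55 holder xyz mm [51.3  4.4 96.8] yawerr 0.0002 tilt [-0. -0.] F [ 0.2  0.1 -1.5] w 19.5 gf 42.0
the job is handed in; nothing more can be done
None
```

The job was handed in at 30.6 s: the lever measured upright, both clips were rocked open with the fingers slackened slightly (the second rock overshot to about 20°), and the freed module is held upright within about 3°, its foot about 41 mm above the seat floor (22–27 mm above the seat's top).

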